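# Swap two patch units in the tray and lock them

## Robot

A 7-joint arm with a two-finger parallel gripper is mounted at the origin on the work surface. World frame = base frame: x ahead of the robot, y to its left, z up, the work surface at z = 0. Lengths are in m, angles in rad, forces in N, time in s.
With the tool pointing down it reaches from about 0.4 to 0.9 m from the base axis. Payload 5.6 kg.
Tool frame: the origin (TCP) lies midway between the tips of the shut fingers; the grasp point (between the pads) lies 19 mm behind it; z points along the fingers, y is the line along which they close (so a half turn about z gives the same grasp; the last joint's range is limited). The gripper opens to 92 mm and grips with 3 to 60 N. Pads are 20 mm wide; open, the fingers measure 128 mm over their backs; the gripper's body (75 mm by 189 mm) begins 69 mm behind the grasp point.
Start: joints at [-1.318, 0.468, -0.012, 1.603, 0.006, 1.071, -0.056], TCP at [0.19, 0.622, 0.177] pointing down, gripper open.
Joint ranges: [-2.53, 2.53], [-0.31, 2.02], [-1.57, 1.55], [0.28, 2.44], [-1.29, 4.43], [0.15, 1.84], [-2.92, 2.92]. Speed limits (rad/s): [2.57, 2.57, 3.14, 3.14, 3.14, 3.14, 3.14].

## Interface

Orientations are given as a 3x3 rotation matrix whose columns are the frame's x, y, z axes.
In Python, from station import env, effector, solver, viewer, workorder, search_frame, tip_of gives the robot as it stands. Calls block until the motion is done:
- env.reach(position, orientation): joint-space move of the TCP to a pose.
- env.movel(position, frame=None, rate=0.15): straight line of the TCP; frame=None keeps the orientation; rate is the mean speed in m/s.
- env.goto_joints(angles): joint-space move.
- effector.release() and effector.grasp(squeeze=None): open the fingers fully, or close them until they stop; squeeze is the grip in N (None keeps the last).
- env.pause(seconds).
- solver.inverse_kinematics(position, orientation): joint angles nearest the present ones, or None.
- env.sense(): the state.
- viewer.read_camera(name): name is "scene" or "top"; returns (picture, depth): 480x640x3 uint8, red, green, blue; 480x640 float32, m along the optical axis (not along the pixel's ray), 0 where there is no reading.
- viewer.camera_info(name): a dict with "intrinsics" (3x3 intrinsics, pixels), "dist_coeffs" ([k1, k2, p1, p2, k3] as OpenCV has them; the pictures are not rectified), "eye" and "rotation" of the camera in the world. Camera axes: x right, y up, looking along -z (the intrinsics and any distortion apply to the point x, -y, -z); pixel columns grow to the right and rows downward; lengths in m; the calibration is good to about 2 mm. A picture is of the moment at which its call begins. camera_info takes no time and is no camera call.
A pose or a line that the arm cannot do raises env.PlanningError and nothing moves.
- workorder.finish_job(): hands the job in; it is judged then, once.
Trained networks look in the newest picture that a camera, given by its name, has taken for a name from the list of things; names that differ only in an ending like _2 or _b are one class to them, and where a whole thing is asked for, a point or a joint stands for the part that bears it (a point fixed in the world has none). Each returns a list of dicts, best first, with "score" (0 to 1); they miss things now and then, are a little off and sometimes report something else, mostly with a low value. They report only what shows in the picture. A call takes as long as a camera call. They do not tell look-alikes from the thing itself.
- search_frame(camera, name): "at" ([x, y, z] in m, in world coordinates, good to about 4 mm: the middle of the surface that is visible of it).
- tip_of(camera, name): "at" ([x, y, z] in m, in world coordinates, good to about 4 mm: a listed point, or the origin of a listed thing).
The state is a dict: "t": time; "joint_positions": joint angles; "joint_velocities": joint speeds; "tau": joint torques, N m; "ee_pos": TCP position; "tcp_rot": TCP orientation; "wrist_force": force on the tool from outside, world axes, zero at the start; "moment": the same for the moment, N m; "gripper_width": finger opening in m; "grasp_force": force on a finger pad.
Only numpy, scipy, OpenCV 4.12 (cv2) and the standard library are available. Lean on these libraries where they do the work, as an engineer would, in place of code of your own. Each camera call takes 0.05 s, during which the arm holds its last target. There are 200 camera calls.

## Task

The two patch units that stand side by side against the far rail of the aluminium tray are in the wrong order: slide them about on the tray, without lifting or tipping them, until each stands where the other stood, square and fully home against the far rail. Then press the brass shoulder bush in the middle of the far rail all the way down, so that its shoulder sits flush on the rail over both units' feet. Push gently, by feel: the tray must not be shoved along the bench, and everything else on the bench stays where it lies.

Things in the scene. Friction and masses are not known exactly. Their poses are not given: they have to be found in the camera images.
- unit_tray: Aluminium tray 240 (x) x 242 (y) mm, loose on the bench, 2.4 kg, slips at 15 N or more. Origin: on the bench under the middle of its floor; x to the far rail, y left, z up. Floor top at z = 6 mm; low rails, tops at z = 16 mm, inner faces at x = +-100 and y = +-105 mm (far rail 24 mm wide, others 16). Both units start in the far row; the near row, 12 mm deeper than a unit needs, is empty.
- bay_left (a point): Left place of the far row, tray axes: where a unit's origin is when the unit is home, x axis along the tray's, foot against the far rail. Tray x = 53, y = +52.5, z = 6 mm. Two units side by side have 10 mm of play in all between the side rails.
- bay_right (a point): Right place of the far row: as the left one, at tray y = -52.5 mm.
- relay_unit: Black case, white top plate, 46 mm high. Origin: centre of its underside, resting on the tray floor. Base 94 (x) x 100 (y) x 8 mm; the case above it runs from x = -47 mm (near face) to +33 mm (back face), so the base sticks out 14 mm behind as a foot; sides at y = +-50 mm. 0.3 to 0.65 kg, slides under 1.5 to 5 N. On top three block relays in clear covers, in a row along y, up to z = 60 mm.
- signal_unit: Black case, white top plate, 46 mm high. Origin: centre of its underside, resting on the tray floor. Base 94 (x) x 100 (y) x 8 mm; the case above it runs from x = -47 mm (near face) to +33 mm (back face), so the base sticks out 14 mm behind as a foot; sides at y = +-50 mm. 0.3 to 0.65 kg, slides under 1.5 to 5 N. On top three round black buttons along the near edge, up to z = 54 mm.
- bush (a joint): How far the brass bush is pressed down, m: 0 to 0.003 at the start (standing up), 0.016 with its shoulder on the rail (hard stop). A tight fit: it moves under about 10 N when pressed slowly (40 N more per m/s), and stays where it is left.
- bush_top (a point): Centre of the bush's top face (26 mm wide), at tray x = 112, y = 0; 52 mm above the bench at joint 0, 36 mm when fully down. Crown 14 mm high; below it the shoulder, 40 mm wide, 6 mm thick. Up, the units' feet pass freely under the shoulder; down, it covers the inner corners of both feet without touching.
- multimeter: Bystander: grey meter 150 x 74 x 41 mm, left of the tray.
- sensor_block: Bystander: sensor on a bracket, 60 x 50 x 50 mm, left of the tray.
- air_cylinder: Bystander: pneumatic cylinder on a black base, 170 x 50 x 61 mm, right of the tray.
- button_box: Bystander: grey push-button box, 68 x 68 x 60 mm, right of the tray.
- screwdriver: Bystander: screwdriver 170 mm long, lying across in front of the tray's near side.
- spanner: Bystander: flat spanner 160 mm long, lying behind the tray's far rail.
Not all that is in view belongs to the job. Leave any brown look-alike of the signal_unit alone.

How it is judged:
On the way, in this order (a step that is already met when the one before it is completed fails the run):
1. the two units have changed places, each square and home against the far rail (((x of relay_unit in the frame of bay_left between -0.003 and 0.003 m and y of relay_unit in the frame of bay_left between -0.006 and 0.006 m and x of signal_unit in the frame of bay_right between -0.003 and 0.003 m and y of signal_unit in the frame of bay_right between -0.006 and 0.006 m) or (x of relay_unit in the frame of bay_right between -0.003 and 0.003 m and y of relay_unit in the frame of bay_right between -0.006 and 0.006 m and x of signal_unit in the frame of bay_left between -0.003 and 0.003 m and y of signal_unit in the frame of bay_left between -0.006 and 0.006 m)) and distance of each of relay_unit, signal_unit from where it was at the start of the episode above 0.08 m and angle between the x axis of each of relay_unit, signal_unit and the x axis of unit_tray, either way round below 0.05 rad and angle between each of relay_unit, signal_unit's own z axis and vertical below 0.05 rad and linear speed of each of relay_unit, signal_unit below 0.02 m/s), for 0.2 s.
2. the brass bush is pressed fully down (value of joint bush above 0.0145 m), for 0.2 s.
At the end, for the whole second after the job is handed in: Each unit rests flat where the other one stood at the start: within 3 mm of home against the far rail, within 6 mm sideways of the place, square to the tray within 0.05 rad, at rest; the bush is down to within 1.5 mm of its stop (all of step 1 and value of joint bush above 0.0145 m); the robot touches nothing.
It fails at once if a unit lifted off the tray (more than 12 mm) or tipped (more than 0.25 rad) (height (world z) of any of relay_unit, signal_unit above 0.018 m or angle between any of relay_unit, signal_unit's own z axis and vertical above 0.25 rad).
It fails at once if the tray shoved along the bench by more than 8 mm (distance of unit_tray from where it was at the start of the episode above 0.008 m).
It fails at once if another thing on the bench moved by more than 25 mm (distance of any of multimeter, sensor_block, air_cylinder, button_box, screwdriver, spanner from where it was at the start of the episode above 0.025 m).
It also fails if it takes over 67 s, if anything falls off the work surface, if the arm or the gripper's body presses on something with over 40 N, if the wrist force passes 120 N, or if a joint passes its speed limit or range.

## Working session

There is one attempt and no reset: what is moved stays moved. The work goes in short steps, each a Python script; the robot and the scene stay as the last script left them, time stands still between calls to the robot, and variables do not carry over. Pictures are saved under pics/ and viewed, at most 10 in all, crops included, and the job is handed in when it is done.

```bash
ls; mkdir -p pics
python3 - <<'E'
from station import env, viewer, search_frame, tip_of
import cv2,numpy as np
for c in ("top","scene"):
    p,d=viewer.read_camera(c); cv2.imwrite(f"pics/{c}0.png",p[:,:,::-1])
    i=viewer.camera_info(c); print(c,i["eye"],np.round(i["rotation"],3).tolist(),np.round(i["intrinsics"],1).tolist(),i["dist_coeffs"])
    for n in ("unit_tray","relay_unit","signal_unit","bush_top","bay_left","bay_right"):
        try: print(n,[(round(r["score"],2),np.round(r["at"],3).tolist()) for r in tip_of(c,n)][:3])
        except Exception as e: print(n,e)
s=env.sense(); print({k:np.round(v,3).tolist() for k,v in s.items()})
E
```

```text
pics
top [0.50717392 0.06476392 1.35543658] [[-0.017, 0.998, -0.063], [-1.0, -0.017, 0.005], [0.004, 0.063, 0.998]] [[565.8, 0.0, 321.8], [0.0, 565.8, 236.1], [0.0, 0.0, 1.0]] [-0.11743254  0.          0.          0.          0.        ]
unit_tray [(0.68, [0.572, 0.041, 0.0])]
relay_unit [(0.8, [0.618, 0.098, 0.004])]
signal_unit [(0.88, [0.623, -0.009, 0.003]), (0.74, [0.347, 0.202, -0.002]), (0.26, [0.53, 0.315, -0.001])]
bush_top [(0.71, [0.406, 0.017, 0.001]), (0.58, [0.685, 0.053, 0.054])]
bay_left []
bay_right []
scene [ 1.06463786 -0.5023042   0.87141936] [[0.749, -0.479, 0.458], [0.663, 0.539, -0.519], [0.002, 0.693, 0.721]] [[543.1, 0.0, 325.5], [0.0, 543.1, 237.6], [0.0, 0.0, 1.0]] [-0.00379928  0.          0.          0.          0.        ]
unit_tray [(0.74, [0.572, 0.042, -0.005])]
relay_unit [(0.71, [0.619, 0.097, 0.008])]
signal_unit [(0.82, [0.342, 0.203, -0.0]), (0.59, [0.632, -0.002, 0.003])]
bush_top [(0.86, [0.684, 0.052, 0.05]), (0.63, [0.676, -0.2, -0.001])]
bay_left []
bay_right []
{'t': 0.7, 'joint_positions': [-1.318, 0.467, -0.012, 1.603, 0.006, 1.071, -0.056], 'joint_velocities': [0.0, 0.001, -0.001, 0.001, -0.001, 0.001, -0.0], 'tau': [-0.001, -52.027, -0.013, -24.402, -0.057, 0.011, 0.0], 'ee_pos': [0.19, 0.622, 0.177], 'tcp_rot': [[-0.957, 0.292, 0.0], [0.292, 0.957, 0.0], [-0.0, 0.0, -1.0]], 'wrist_force': [-0.196, -0.387, -0.363], 'moment': [-0.001, 0.028, -0.024], 'grasp_force': 0.0, 'gripper_width': 0.092}
```

View pics/top0.png

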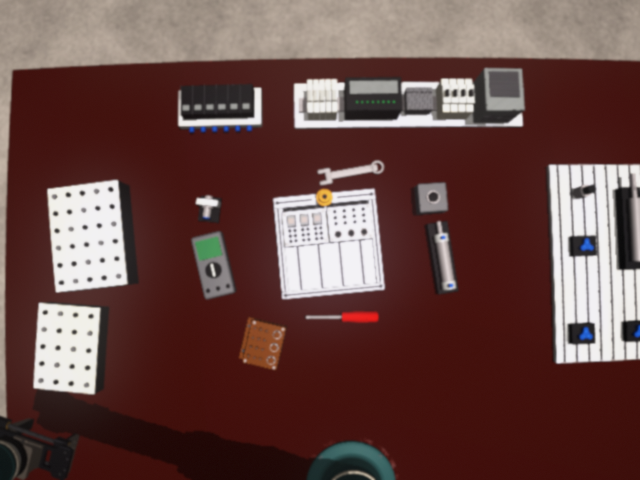

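View pics/scene0.png

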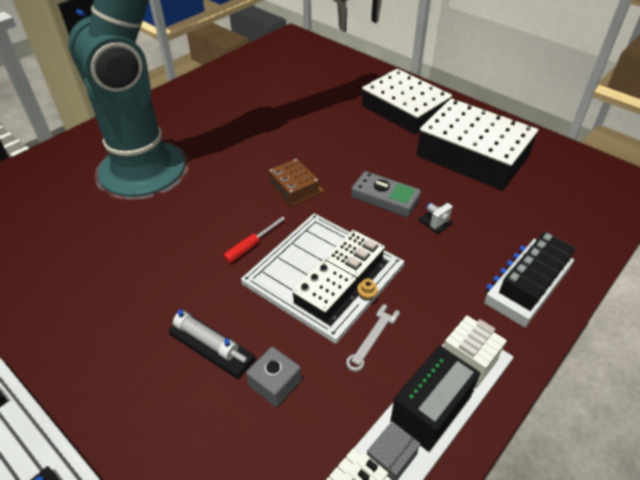

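The top image shows the tray at about (330,245). The relay unit, with three clear block relays, is its left unit at (307,228). The signal unit, with three black buttons, is the right one at (350,222). The bush is at (324,197). The brown object at (263,343) is the look-alike, so I'll leave it alone. My choices are the relay unit at (307,228) and the signal unit at (350,222), both on the tray. Next I'll measure the tray pose and check the choice in a close crop.

```bash
cat > h.py <<'E'
import numpy as np, cv2
from station import env, effector, solver, viewer, workorder, tip_of
def rays(c,uv):
    i=viewer.camera_info(c); K=np.array(i["intrinsics"],float)
    n=cv2.undistortPoints(np.array(uv,float).reshape(-1,1,2),K,np.array(i["dist_coeffs"],float)).reshape(-1,2)
    d=np.c_[n[:,0],-n[:,1],-np.ones(len(n))]@np.array(i["rotation"]).T
    return np.array(i["eye"]),d
def onplane(c,uv,z):
    e,d=rays(c,uv); return e+d*((z-e[2])/d[:,2])[:,None]
def cloud(c,D):
    v,u=np.nonzero(D>0); e,d=rays(c,np.c_[u,v]); return e+d*D[v,u][:,None],u,v
E
cat > meas.py <<'E'
from h import *
def rect(P):
    r=cv2.minAreaRect((P[:,:2]*1000).astype(np.float32)); return np.round(r[0],1),np.round(r[1],1),round(r[2],2)
if __name__=="__main__":
    import sys
    p,D=viewer.read_camera("top")
    hsv=cv2.cvtColor(p,cv2.COLOR_RGB2HSV)
    roi=np.zeros(p.shape[:2],np.uint8); roi[183:306,265:392]=1
    for T in (90,120,150):
        m=((p[:,:,1]>T)&(roi>0)).astype(np.uint8); 
        m=cv2.morphologyEx(m,cv2.MORPH_CLOSE,np.ones((3,3)))
        c=max(cv2.findContours(m,0,cv2.CHAIN_APPROX_NONE)[0],key=cv2.contourArea).reshape(-1,2)
        P=onplane("top",c,0.016); print(T,"tray",*rect(P))
        # line fits of left, right, near edges
        for nm,(lo,hi,a) in {"left":((210,288),lambda q:q[:,0]<300,1),"right":((200,280),lambda q:q[:,0]>360,1),"near":((292,372),lambda q:q[:,1]>270,0)}.items():
            s=(c[:,a]>lo[0])&(c[:,a]<lo[1])&hi if False else None
    for cam in ("top","scene"):
        if cam=="scene": p,D=viewer.read_camera("scene")
        X,u,v=cloud(cam,D)
        box=(abs(X[:,0]-.575)<.14)&(abs(X[:,1]-.043)<.14)
        for nm,lo,hi in (("plates",.045,.057),("rails",.011,.020)):
            s=box&(X[:,2]>lo)&(X[:,2]<hi); print(cam,nm,s.sum(),rect(X[s]),"zmed",np.median(X[s,2]).round(4))
    p,_=viewer.read_camera("top")
    cv2.imwrite("pics/crop_%s.png"%sys.argv[1],cv2.resize(p[180:310,260:400,::-1],None,fx=4.5,fy=4.5,interpolation=cv2.INTER_CUBIC))
E
python3 meas.py a
```

```text
90 tray [579.1  43.7] [253.2 247.8] 4.48
120 tray [579.6  44.2] [251.7 245.5] 4.47
150 tray [579.   43.7] [248.5 243.5] 4.49
top plates 2356 (array([634.4,  48.3]), array([118.4, 205.2]), 4.79) zmed 0.0525
top rails 2863 (array([574.5,  44.2]), array([240.7, 242.8]), 4.48) zmed 0.0158
scene plates 2701 (array([638.3,  47.1]), array([120.9, 208.6]), 4.62) zmed 0.0524
scene rails 3506 (array([578.3,  43.4]), array([243.5, 247.2]), 4.43) zmed 0.016
```

View pics/crop_a.png

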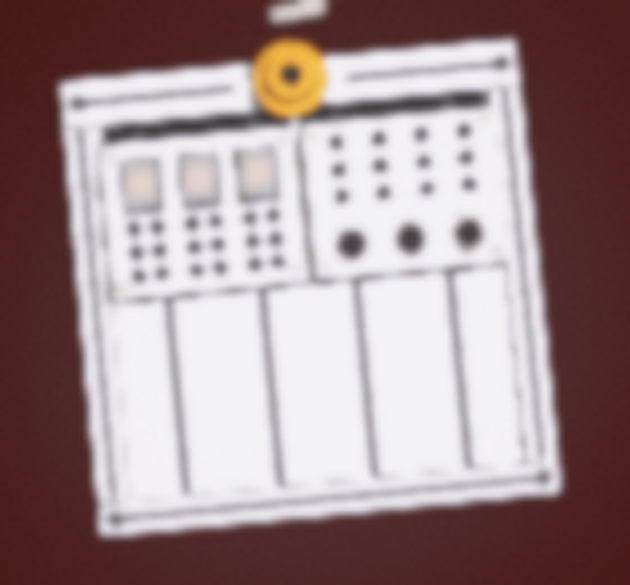

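The crop confirms it: relays on the left unit, three buttons on the right unit, and the bush at crop (290,77). The tray yaw is 4.48° and its origin is about (0.571, 0.0435), which puts the bush at (0.683, 0.052). That agrees with the detectors. I'll start with the relay, sliding it towards the near row.

```bash
cat >> h.py <<'E'
A=np.radians(4.48); O=np.array([.571,.0435,0])
TX=np.array([np.cos(A),np.sin(A),0]); TY=np.array([-np.sin(A),np.cos(A),0]); Z=np.array([0,0,1.])
R1=np.c_[-TX,TY,-Z]; R2=np.c_[TY,TX,-Z]
W=lambda x,y,z: O+TX*x/1e3+TY*y/1e3+Z*z/1e3
def tr(p): q=np.array(p)-O; return np.array([q@TX,q@TY,q[2]])*1e3
def F(): 
    f=np.array(env.sense()["wrist_force"]); return np.array([f@TX,f@TY,f[2]])
def push(a,b,stop=9.,step=5.,rate=.06,z=21.,f0=None,log=True):
    """straight from tray point a to b (mm) in steps; stops when the opposing force passes stop"""
    a=np.array(a,float); b=np.array(b,float); L=np.linalg.norm(b-a); d=(b-a)/L
    if f0 is None: f0=F()
    out=[]; s=0.
    while s<L-1e-6:
        s=min(L,s+step); q=a+d*s; env.movel(W(q[0],q[1],z),rate=rate)
        f=F()-f0; fo=-(f[:2]@d); out.append((round(s,1),round(fo,1)))
        if fo>stop: break
    if log: print("push",out,"t",round(env.sense()["t"],1),"tcp",tr(env.sense()["ee_pos"]).round(1))
    return s,f0
E
python3 - <<'E'
from h import *
for R,q in ((R1,W(101,52.5,110)),(R2,W(53,-118,110)),(R2,W(-48,118,110)),(R1,W(-115,-52,110)),(R1,W(112,0,45))):
    j=solver.inverse_kinematics(q,R); print(None if j is None else np.round(j,2))
effector.grasp(10)
env.reach(W(101,52.5,110),R1); print(env.sense()["t"],env.sense()["gripper_width"])
env.movel(W(101,52.5,40),rate=.2); f=F(); env.movel(W(101,52.5,21),rate=.08)
print(f,F(),env.sense()["t"])
_,f0=push((101,52.5),(89,52.5),step=2,f0=f)
E
```

```text
[-0.35  0.58  0.21  1.6  -0.14  0.98  1.55]
[-0.42  0.58  0.66  1.73 -0.42  0.98  0.49]
[-0.75  0.38  0.48  1.96 -0.23  0.85 -0.07]
[-0.46  0.25  0.48  2.14 -0.16  0.79  1.78]
[-0.26  0.67  0.2   1.61 -0.16  0.88  1.65]
4.7 0.0004996293972629249
[ 0.2607531  -0.24126817  1.20734243] [-0.22245193 -0.30233531 -0.27054144] 5.5833
push [(2.0, np.float64(0.1)), (4.0, np.float64(-0.8)), (6.0, np.float64(0.6)), (8.0, np.float64(-0.2)), (10.0, np.float64(0.3)), (np.float64(12.0), np.float64(-0.7))] t 7.1 tcp [88.9 52.5 21. ]
```

Run:
```python
from h import *
p,_=viewer.read_camera("scene")
cv2.imwrite("pics/s1.png",cv2.resize(p[170:350,230:420,::-1],None,fx=3.2,fy=3.2,interpolation=cv2.INTER_CUBIC))
```

```text
(no output)
```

View pics/s1.png

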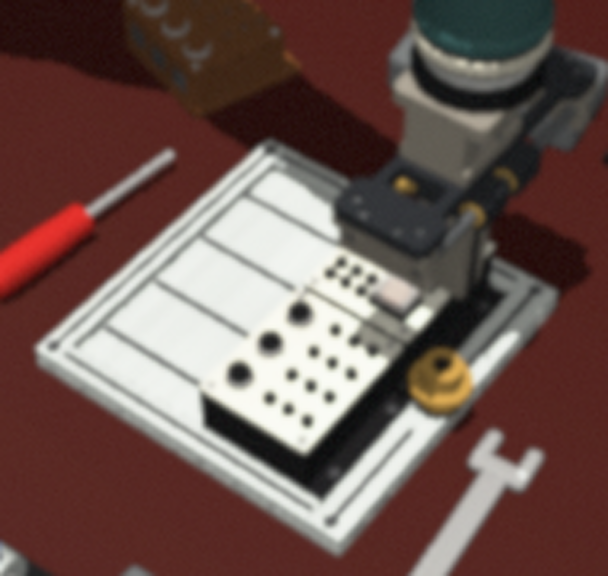

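The picture shows the fingers just behind the relay case (crop 460,290), with the unit not visibly moved yet. I'll keep going.

```bash
cat >> h.py <<'E'
def plates():
    """heights 48-57 cloud in tray mm from top cam, bush & gripper cut out"""
    _,D=viewer.read_camera("top"); X,u,v=cloud("top",D); q=(X-O); T=np.c_[q@TX,q@TY,X[:,2]]*1e3
    return T[(T[:,2]>47)&(T[:,2]<57)&(abs(T[:,0])<100)&(abs(T[:,1])<108)]
E
python3 - <<'E'
from h import *
T=plates()
for s in (1,-1):
    for y in (15,30,80,92):
        k=T[abs(T[:,1]-s*y)<4]; print(s*y,len(k),k[:,0].min().round(1),k[:,0].max().round(1))
push((89,52.5),(64,52.5),f0=np.array([0.2,-.25,0]))
T=plates()
for s in (1,-1):
    for y in (15,30,80,92):
        k=T[abs(T[:,1]-s*y)<4]; print(s*y,len(k),k[:,0].min().round(1),k[:,0].max().round(1))
E
```

```text
Traceback (most recent call last):
ValueError: zero-size array to reduction operation minimum which has no identity
```

```bash
cat >> h.py <<'E'
def rep():
    T=plates()
    for y in (-92,-80,-30,-15,15,30,52,80,92):
        k=T[abs(T[:,1]-y)<4]
        if len(k)>5: print(y,len(k),k[:,0].min().round(1),k[:,0].max().round(1),end=" | ")
    print()
E
python3 - <<'E'
from h import *
rep()
push((89,52.5),(64,52.5),f0=np.array([0.2,-.25,0]))
rep()
E
```

```text
-92 102 5.4 84.6 | -80 92 6.6 83.8 | -30 78 4.8 67.8 | -15 79 5.7 68.8 | 
push [(5.0, np.float64(-0.3)), (10.0, np.float64(0.8)), (15.0, np.float64(0.8)), (20.0, np.float64(0.6)), (np.float64(25.0), np.float64(-0.1))] t 8.5 tcp [63.3 52.5 20.9]
-92 105 5.2 84.7 | -80 94 6.3 84.3 | -30 37 4.7 39.8 | -15 65 5.6 83.0 |
```

```bash
sed -i 's/def plates():/def plates(c="top"):/; s/read_camera("top"); X,u,v=cloud("top",D)/read_camera(c); X,u,v=cloud(c,D)/; s/def rep():/def rep(c="top"):/; s/T=plates()/T=plates(c)/' h.py
python3 - <<'E'
from h import *
rep("scene")
p,_=viewer.read_camera("scene")
cv2.imwrite("pics/s2.png",cv2.resize(p[170:350,230:420,::-1],None,fx=3.2,fy=3.2,interpolation=cv2.INTER_CUBIC))
E
```

```text
-92 154 10.0 88.8 | -80 106 7.4 88.8 | -30 135 8.6 88.6 | -15 102 7.6 88.5 | 15 61 -16.1 65.3 | 30 48 -16.2 64.7 | 92 10 59.3 64.6 |
```

View pics/s2.png

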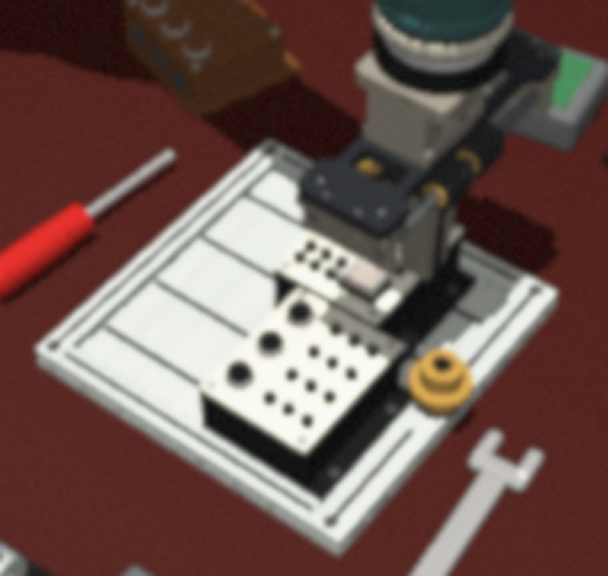

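The relay unit is sliding squarely. Its back edge has moved about 23 mm and the signal unit hasn't moved. Continuing.

Run:
```python
from h import *
f0=np.array([0.2,-.25,0])
push((64,52.5),(-1,52.5),f0=f0,step=8,rate=.07)
push((-1,52.5),(-14,52.5),f0=f0,step=3,rate=.05)
env.movel(W(-12,52.5,21),rate=.1); env.movel(W(-12,52.5,110),rate=.3)
env.reach(W(53,-120,110),R2); print(env.sense()["t"])
rep();rep("scene")
T=plates()
for n,k in (("sig",T[T[:,1]*0+T[:,0]>10]),("rel",T[T[:,0]<-20])):
    print(n,cv2.minAreaRect(k[:,:2].astype(np.float32)))
```

```text
push [(8.0, np.float64(0.4)), (16.0, np.float64(-0.4)), (24.0, np.float64(-1.1)), (32.0, np.float64(-0.1)), (40.0, np.float64(0.2)), (48.0, np.float64(-0.1)), (56.0, np.float64(0.6)), (64.0, np.float64(-0.3)), (np.float64(65.0), np.float64(0.2))] t 11.0 tcp [-1.1 52.5 20.9]
push [(3.0, np.float64(1.3)), (6.0, np.float64(0.7)), (9.0, np.float64(0.4)), (12.0, np.float64(1.3)), (np.float64(13.0), np.float64(1.4))] t 12.3 tcp [-14.   52.5  21. ]
13.9667
-92 43 50.1 85.4 | -80 83 9.5 84.0 | -30 102 4.6 83.9 | -15 99 5.8 83.3 | 15 63 -95.4 -16.6 | 30 81 -96.4 -17.4 | 52 65 -96.4 -17.5 | 80 65 -98.0 -19.6 | 92 84 -97.3 -18.5 | 
-92 147 7.8 88.8 | -80 103 9.0 89.1 | -30 121 8.7 88.5 | -15 76 7.3 87.8 | 15 8 -18.5 -12.0 | 52 7 -21.2 -13.5 | 92 33 -77.7 -15.6 | 
sig ((49.27953338623047, -43.55040740966797), (107.23133850097656, 85.71942138671875), 81.88414764404297)
rel ((-58.50950622558594, 51.14485168457031), (78.17130279541016, 100.25965881347656), 0.9095234870910645)
```

Run:
```python
from h import *
T=plates(); k=T[(T[:,0]>10)&(T[:,0]<50)]; print("sig y",np.percentile(k[:,1],[0.5,99.5]))
env.movel(W(53,-120,21),rate=.25); f0=F()
push((53,-120),(53,-100),f0=f0,step=5)
push((53,-100),(53,-15),f0=f0,step=8,rate=.07)
push((53,-15),(53,-7),f0=f0,step=3,rate=.05)
rep();rep("scene")
T=plates("scene"); T=T[(T[:,0]>15)&(T[:,0]<90)]
for x in (15,25,75,83):
    k=T[abs(T[:,0]-x)<4]; 
    if len(k)>5: print(x,len(k),k[:,1].min(),k[:,1].max())
```

```text
sig y [-87.79764893  -2.71142232]
push [(5.0, np.float64(0.6)), (10.0, np.float64(-0.1)), (15.0, np.float64(0.4)), (np.float64(20.0), np.float64(-0.1))] t 15.7 tcp [ 53.  -99.4  20.9]
push [(8.0, np.float64(-0.8)), (16.0, np.float64(0.3)), (24.0, np.float64(-0.4)), (32.0, np.float64(0.8)), (40.0, np.float64(0.6)), (48.0, np.float64(-0.1)), (56.0, np.float64(-0.6)), (64.0, np.float64(0.3)), (72.0, np.float64(0.2)), (80.0, np.float64(-0.3)), (np.float64(85.0), np.float64(-0.5))] t 18.6 tcp [ 53.  -14.5  21. ]
push [(3.0, np.float64(0.2)), (6.0, np.float64(1.3)), (np.float64(8.0), np.float64(-0.8))] t 19.3 tcp [53.  -6.8 21. ]
-92 101 5.3 85.1 | -80 57 6.5 66.7 | 92 12 -34.5 -18.5 | 
-92 153 7.2 88.3 | -80 91 8.4 89.1 | -30 126 8.1 89.8 | -15 92 7.3 88.4 | 15 58 -92.2 -12.8 | 30 47 -92.3 -13.0 | 
15 48 -104.89616832878752 -4.074317688283151
25 104 -104.30412995030223 -5.474702209074442
75 146 -104.53355001203458 -3.8613159197066915
83 179 -105.40732163831744 -4.900316950984889
```

Run:
```python
from h import *
p,_=viewer.read_camera("scene")
cv2.imwrite("pics/s3.png",cv2.resize(p[170:350,230:420,::-1],None,fx=3.2,fy=3.2,interpolation=cv2.INTER_CUBIC))
s=env.sense(); print(s["t"],s["ee_pos"],tr(s["ee_pos"]),s["wrist_force"])
rep("scene")
```

```text
19.5417 [0.62440118 0.04059172 0.02102187] [53.01085069 -7.07061901 21.02187414] [ 0.53722587 -0.12644698 -0.36975416]
-92 156 8.6 88.9 | -80 97 7.9 88.3 | -30 126 7.6 89.1 | -15 88 7.8 88.9 | 15 62 -92.7 -12.0 | 30 44 -93.2 -12.3 |
```

View pics/s3.png

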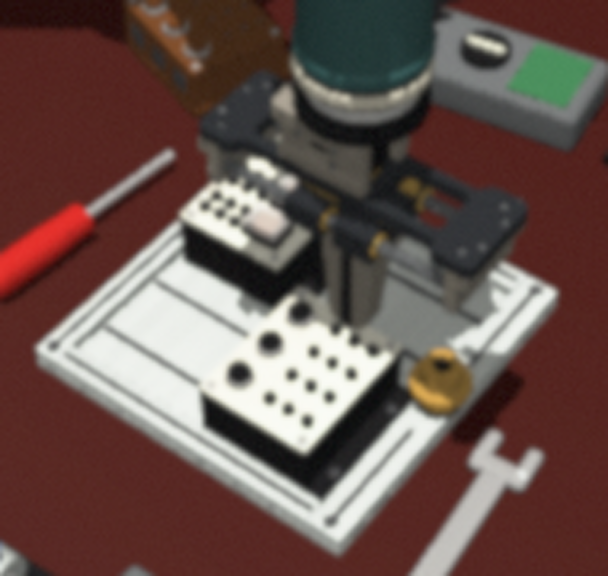

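Run:
```python
from h import *
for c in ("scene",):
    p,D=viewer.read_camera(c); X,u,v=cloud(c,D); q=X-O; T=np.c_[q@TX,q@TY,X[:,2]]*1e3
    for lo,hi in ((20,30),(30,40),(40,50),(54,60),(60,66),(66,72),(72,80),(80,86)):
        k=T[(T[:,2]>lo)&(T[:,2]<hi)&(T[:,0]>0)&(T[:,0]<98)&(T[:,1]>-40)&(T[:,1]<50)]
        if len(k)>3: print(lo,len(k),np.percentile(k[:,0],[2,50,98]).round(1),np.percentile(k[:,1],[2,50,98]).round(1))
s=env.sense(); print(np.round(s["tcp_rot"],3).tolist(),s["gripper_width"],np.round(s["joint_positions"],3),env.sense()["t"])
```

```text
20 33 [86.8 87.9 89. ] [-38.3 -23.5  -6.9]
30 30 [86.4 87.9 97.4] [-38.8 -19.7   2.3]
40 56 [10.4 87.1 88.8] [-38.3 -24.4  -5.1]
54 148 [12.8 50.6 85. ] [-38.  -23.7  -8.1]
60 49 [18.9 44.1 67.1] [-31.6 -19.   -2.7]
66 30 [41.9 58.7 67.5] [-19.3 -16.5  -0.9]
72 42 [39.8 58.1 68.6] [-19.  -16.6   1.7]
80 36 [39.9 55.9 68.7] [-19.4 -16.8  -2.5]
[[-0.078, 0.997, 0.0], [0.997, 0.078, -0.0], [-0.0, 0.0, -1.0]] 0.0004534555691668232 [-0.506  0.666  0.534  1.797 -0.453  0.803  0.333] 19.6417
```

Run:
```python
from h import *
for z in (24,30,45,65,100): 
    env.movel(W(53,-7,z),rate=.15); print(z,F().round(1),end=" ")
env.movel(W(53,-120,100),rate=.4)
env.pause(.1); print(env.sense()["t"],tr(env.sense()["ee_pos"]))
p,D=viewer.read_camera("scene"); X,u,v=cloud("scene",D); q=X-O; T=np.c_[q@TX,q@TY,X[:,2]]*1e3
k=T[(T[:,2]>80)&(T[:,2]<300)&(abs(T[:,0]-53)<60)&(abs(T[:,1]+120)<60)]
for lo in range(80,260,15):
    m=k[(k[:,2]>=lo)&(k[:,2]<lo+15)]
    if len(m)>4: print(lo,len(m),np.percentile(m[:,0],[3,97]).round(0),np.percentile(m[:,1],[3,97]).round(0))
rep(); 
p,_=viewer.read_camera("top")
a=cv2.resize(p[180:310,260:400,::-1],(420,390)); p,_=viewer.read_camera("scene"); b=cv2.resize(p[170:350,230:420,::-1],(380,390))
cv2.imwrite("pics/c4.png",np.hstack([a,b]))
```

```text
24 [-0.6  0.1  0. ] 30 [-0.6  0.2 -1.1] 45 [ 0.  -0.3 -0.5] 65 [0.  0.7 0.7] 100 [-0.3 -0.6 -0.4] 21.5917 [  52.45944334 -118.71371334   98.69282479]
125 12 [44. 60.] [-130. -127.]
140 88 [41. 68.] [-130. -114.]
155 107 [41. 69.] [-130. -111.]
170 114 [39. 70.] [-131. -112.]
185 107 [38. 72.] [-131. -116.]
200 15 [36. 73.] [-131. -123.]
215 24 [25. 84.] [-150. -113.]
230 490 [ -2. 108.] [-152.  -96.]
245 486 [ 23. 100.] [-151. -102.]
-92 35 55.0 85.2 | -80 76 13.9 84.2 | -30 105 4.9 83.6 | -15 101 5.6 83.2 | 15 60 -95.5 -16.4 | 30 80 -96.3 -17.2 | 52 68 -96.5 -17.5 | 80 64 -98.1 -19.5 | 92 90 -97.3 -18.6 |
```

View pics/c4.png

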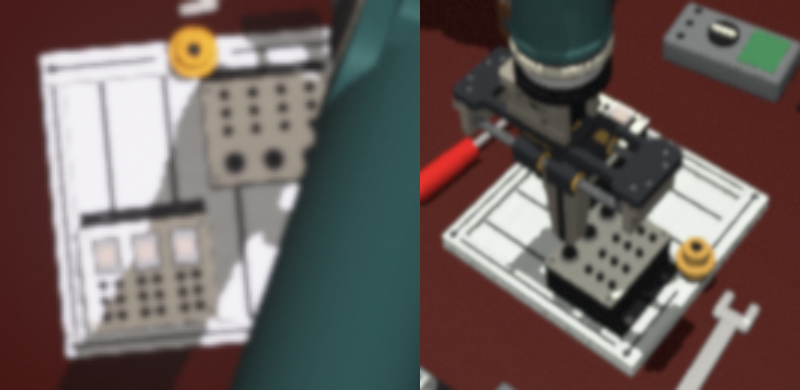

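The pictures explain it. With TCP z reading about 99 mm, the finger tips sit near z = 130 mm, so the real tips are about 30 mm higher than reported. The fingers skimmed over the signal plate, and they pushed the relay unit by its block relays. Both units are still flat. I'll find the true tip height by touching the right rail gently.

Run:
```python
from h import *
env.movel(W(53,-121,10),rate=.3); f0=F(); z=10
while z>-22:
    z-=2; env.movel(W(53,-121,z),rate=.05); f=(F()-f0)[2]
    if f>3: break
print(z,f,env.sense()["t"],tr(env.sense()["ee_pos"]))
```

```text
-22 6.762490882300673 26.2417 [  53.32221308 -121.08591108  -20.92891407]
```

Run:
```python
from h import *
f0=np.array([0,0,0.])
env.movel(W(53,-122,-16),rate=.1)
push((53,-122),(53,-18),f0=f0,step=10,rate=.08,z=-16)
push((53,-18),(53,-7.5),f0=f0,step=3,rate=.06,z=-16)
rep("scene")
T=plates("scene"); T=T[(T[:,0]>8)&(T[:,0]<92)]
for x in (15,25,75,83):
    k=T[abs(T[:,0]-x)<4]; 
    if len(k)>5: print(x,len(k),k[:,1].min(),k[:,1].max())
print(env.sense()["t"])
```

```text
push [(10.0, np.float64(-0.5)), (20.0, np.float64(-0.3)), (30.0, np.float64(0.3)), (40.0, np.float64(-0.0)), (50.0, np.float64(-0.6)), (60.0, np.float64(-0.2)), (70.0, np.float64(-0.1)), (80.0, np.float64(-0.0)), (90.0, np.float64(0.4)), (100.0, np.float64(-0.7)), (np.float64(104.0), np.float64(0.1))] t 29.5 tcp [ 53.  -17.8 -16. ]
push [(3.0, np.float64(1.2)), (6.0, np.float64(1.6)), (9.0, np.float64(2.7)), (np.float64(10.5), np.float64(1.9))] t 30.5 tcp [ 53.   -7.4 -16. ]
-15 44 40.0 69.4 | 15 56 -92.2 89.7 | 30 31 -59.5 88.1 | 80 13 51.1 70.3 | 
15 10 0.5293414441188342 102.82071350178245
75 41 0.7455864931250947 62.602557870721554
83 29 2.3144043140384762 29.594711269200058
30.5917
```

Run:
```python
from h import *
f0=np.zeros(3)
env.movel(W(53,-10,-16),rate=.1); env.movel(W(53,-10,60),rate=.35); env.movel(W(-50,123,60),rate=.4); env.movel(W(-50,123,-16),rate=.3)
print(env.sense()["t"],F())
push((-50,123),(-50,17),f0=f0,step=10,rate=.08,z=-16)
push((-50,17),(-50,8),f0=f0,step=3,rate=.06,z=-16)
env.movel(W(-50,11,-16),rate=.1); env.movel(W(-50,11,60),rate=.35)
env.reach(W(-119,-52.5,60),R1)
print(env.sense()["t"])
T=plates("scene");T=T[T[:,0]<5]
print(cv2.minAreaRect(T[:,:2].astype(np.float32)), T[:,:2].min(0),T[:,:2].max(0))
rep()
T=plates("top"); 
for x in (15,45,75,-25,-45,-85):
    k=T[abs(T[:,0]-x)<4]; 
    if len(k)>5: print(x,len(k),k[:,1].min(),k[:,1].max())
```

```text
32.175 [-0.57628124  0.94081586  0.42039793]
push [(10.0, np.float64(0.7)), (20.0, np.float64(-0.5)), (30.0, np.float64(0.8)), (40.0, np.float64(0.7)), (50.0, np.float64(0.8)), (60.0, np.float64(-0.2)), (70.0, np.float64(0.9)), (80.0, np.float64(-0.8)), (90.0, np.float64(0.8)), (100.0, np.float64(1.2)), (np.float64(106.0), np.float64(0.0))] t 35.2 tcp [-50.   16.4 -16. ]
push [(3.0, np.float64(-0.1)), (6.0, np.float64(1.4)), (np.float64(9.0), np.float64(0.2))] t 35.9 tcp [-50.    7.6 -16. ]
37.8583
((-54.08765411376953, -52.76081085205078), (82.86587524414062, 102.45764923095703), 0.7369326949119568) [ -95.30633627 -104.32787376] [-12.82377519  -1.1875157 ]
-92 68 -87.2 -19.7 | -80 50 -86.1 -18.6 | -30 58 -92.2 -18.4 | -15 64 -98.0 -19.6 | 15 104 6.1 85.5 | 30 103 5.6 85.2 | 52 94 5.3 84.5 | 80 102 5.3 85.0 | 92 102 6.5 83.7 | 
15 111 4.432329432051158 102.2001811951161
45 124 4.317362380650273 104.08684763180909
75 123 5.567237368085326 103.76494770115895
-25 121 -100.72446678138574 -1.0143334791170218
-45 54 -100.64587123194136 -1.1145629786383713
-85 69 -101.1333629907223 -1.7522933406525838
```

Run:
```python
from h import *
f0=np.zeros(3)
env.movel(W(-119,-51.5,-16),rate=.3)
push((-119,-51.5),(-12,-51.5),f0=f0,step=10,rate=.08,z=-16)
push((-12,-51.5),(4,-51.5),f0=f0,step=1,rate=.04,z=-16,stop=6)
env.movel(W(-16,-51.5,-16),rate=.1); env.movel(W(-16,-51.5,60),rate=.35)
print(env.sense()["t"])
rep("scene")
```

```text
push [(10.0, np.float64(0.2)), (20.0, np.float64(-1.0)), (30.0, np.float64(-0.7)), (40.0, np.float64(0.3)), (50.0, np.float64(-0.2)), (60.0, np.float64(-0.4)), (70.0, np.float64(0.4)), (80.0, np.float64(0.8)), (90.0, np.float64(0.2)), (100.0, np.float64(0.1)), (np.float64(107.0), np.float64(0.2))] t 41.4 tcp [-11.7 -51.5 -16. ]
push [(1.0, np.float64(1.8)), (2.0, np.float64(3.5)), (3.0, np.float64(2.3)), (4.0, np.float64(1.6)), (5.0, np.float64(2.3)), (6.0, np.float64(1.7)), (7.0, np.float64(1.2)), (8.0, np.float64(1.9)), (9.0, np.float64(2.2)), (10.0, np.float64(1.7)), (11.0, np.float64(5.2)), (12.0, np.float64(7.6))] t 44.4 tcp [ -2.  -51.5 -16.2]
45.0833
-92 132 8.8 89.6 | -80 79 9.2 89.4 | -30 103 9.3 89.5 | -15 63 9.7 89.8 | 15 126 9.1 89.6 | 30 88 10.5 89.2 | 52 89 8.5 89.3 | 80 104 9.5 89.4 | 92 70 9.1 88.8 |
```

Run:
```python
from h import *
f0=np.zeros(3)
env.movel(W(-14,53,60),rate=.4); env.movel(W(-14,53,-16),rate=.3)
push((-14,53),(-6,53),f0=f0,step=8,rate=.06,z=-16)
push((-6,53),(4,53),f0=f0,step=1,rate=.05,z=-16,stop=6)
env.movel(W(-14,53,-16),rate=.1); env.movel(W(-14,53,60),rate=.35)
rep("scene"); print(env.sense()["t"])
env.movel(W(113.5,0,45),rate=.4); env.movel(W(113.5,0,18),rate=.2); z=18; fb=F()[2]; o=[]
while z>-8:
    z-=2 if z>1 else 1
    env.movel(W(113.5,0,z),rate=.04); f=F()[2]-fb; o.append((z,round(f,1)))
    if f>24: break
print(o,tr(env.sense()["ee_pos"]),env.sense()["t"])
```

```text
push [(np.float64(8.0), np.float64(0.3))] t 46.2 tcp [ -4.   52.9 -14.3]
push [(1.0, np.float64(0.9)), (2.0, np.float64(-0.5)), (3.0, np.float64(0.3)), (4.0, np.float64(0.5)), (5.0, np.float64(4.2)), (6.0, np.float64(6.1))] t 47.7 tcp [ -2.   53.  -16.3]
-92 129 9.7 89.4 | -80 77 9.7 89.7 | -30 113 9.7 89.3 | -15 53 8.8 89.1 | 15 134 8.6 89.5 | 30 98 9.3 89.5 | 52 99 10.4 89.0 | 80 114 9.5 89.7 | 92 81 9.3 88.7 | 
48.4333
[(16, np.float64(-1.3)), (14, np.float64(0.4)), (12, np.float64(2.7)), (10, np.float64(4.7)), (8, np.float64(6.0)), (6, np.float64(6.4)), (4, np.float64(6.4)), (2, np.float64(6.7)), (0, np.float64(7.1)), (-1, np.float64(6.5)), (-2, np.float64(6.3)), (-3, np.float64(11.6)), (-4, np.float64(17.2)), (-5, np.float64(21.7)), (-6, np.float64(27.7))] [ 1.14248564e+02 -4.47378470e-04 -1.16155734e+00] 52.9667
```

Run:
```python
from h import *
env.movel(W(113.5,0,80),rate=.3); env.reach(W(-100,200,170),R1); print(env.sense()["t"],F())
_,D=viewer.read_camera("scene"); X,u,v=cloud("scene",D); q=X-O; T=np.c_[q@TX,q@TY,X[:,2]]*1e3
k=T[(np.hypot(T[:,0]-114,T[:,1])<9)]; print("bush z",np.median(k[:,2]),np.percentile(k[:,2],90))
rep()
T=plates("top")
for x in (15,45,75):
    k=T[abs(T[:,0]-x)<4]; y=np.sort(k[:,1]); g=np.diff(y); i=np.argmax(np.where(abs(y[:-1])<10,g,0)); print(x,y[0],y[i],y[i+1],y[-1])
p,_=viewer.read_camera("top"); cv2.imwrite("pics/end.png",cv2.resize(p[180:310,260:400,::-1],None,fx=4.5,fy=4.5))
```

```text
54.5667 [-0.87770004 -0.6946248   0.47305443]
bush z 36.97875409482998 38.84130226695503
-92 88 5.5 85.4 | -80 68 6.5 83.9 | -30 70 6.8 84.4 | -15 66 5.6 85.6 | 15 104 6.3 85.6 | 30 108 5.5 84.9 | 52 92 5.3 84.7 | 80 98 5.7 85.2 | 92 101 6.6 84.3 | 
15 -100.08300601564665 -2.0604704765672017 4.352192974437779 102.22827489109598
45 -100.96512668831527 -2.653045434224517 6.088066259344406 103.95040403420631
75 -101.16878560399041 -1.0983826741161886 5.518855299849252 103.74686727523071
```

View pics/end.png

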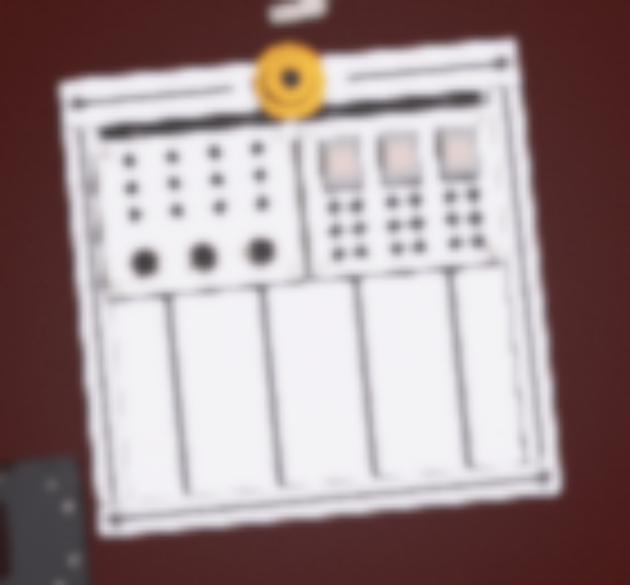

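The picture shows the units swapped: signal left at crop (200,215), relay right at (400,200). Both are square and home, the bush is down at a measured 37 mm, and the tray hasn't visibly moved. Handing in.

```bash
python3 -c "
from station import workorder
print(workorder.finish_job())"
```

```text
the job is handed in; nothing more can be done
None
```

The job is handed in at about 55 s: the units have swapped places, square and home against the far rail, and the bush is pressed to its stop; the hand-in call returned no verdict.

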